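Hang the slide rack to drain and cover the dish

TASK

Lift the microscope-slide rack out of the steel dish and hang it by the round eye in its handle on the peg of the drain stand, keeping it upright so no slide falls out. Then close the empty dish with its steel cover, fully seated all round. Set both down without dropping or knocking them, and leave the bottle, the slide box and the tube rack where they are.

Things in the scene. Friction and masses are not known exactly. Their poses are not given: they have to be found in the camera images.
- dish: Open rectangular stainless-steel dish, fixed to the bench, 110 (x) x 80 (y) x 60 mm high, walls and floor 4-5 mm, inner opening 102 x 72 mm. Origin: centre of its underside, z up. It turns on the bench by up to 0.4 rad.
- slide_rack: Loose aluminium slide rack, about 160 g, standing in the dish: low tray 84 (x) x 52 (y) x 22 mm, six slides up to 29 mm high, and along its middle (x-z plane) an upright handle plate 46 mm wide, 5 mm thick, its top 125 mm over the rack's underside, with a round eye of 35 mm diameter. Origin: centre of its underside, z up. Front and back are alike.
- rack_eye (a point): Centre of the eye, 75 mm above the rack's underside; the eye's axis is the rack's y axis.
- rack_tab (a point): Middle of the solid tab of the handle plate above the eye, 115 mm above the rack's underside (tab from 93 to 125 mm), 5 mm thick along the rack's y: the place to grip.
- drain_stand: Fixed steel stand: shallow tray 170 (x) x 130 (y) x 18 mm, an upright post 16 mm thick at x = +65 mm, and at its top, 155 mm high, a level round peg, 10 mm diameter, pointing to the stand's -x with a small upturned tip. Nothing rises above 168 mm. Origin: centre of the tray's underside. Yaw within 0.4 rad.
- peg_mid (a point): On the peg's axis, above the tray's centre, 155 mm high; axes as the stand's. The level part of the peg runs from x = +57 (post) to x = -30 mm here; a hanging rack's eye centre lies about 12 mm below this point.
- peg_tip (a point): Centre of the peg's upturned tip: 34 mm to -x and 8 mm above peg_mid; the tip's round end has 5 mm radius, so its top is 13 mm above the peg's axis.
- cover: Loose steel cover, about 220 g, right way up on the bench: plate 120 (x) x 90 (y) x 4 mm, under it a lip 94 x 64 x 8 mm that enters the dish (4 mm play a side), on top a black bar handle 44 (x) x 16 (y) mm, its top 44 mm over the origin. Origin: centre of the lip's underside. Seated, the origin is 52 mm above the dish's. A half turn makes no difference.
- cover_grip (a point): On the cover's handle, 36 mm above the cover's origin, 8 mm below the handle's top; pinch along the cover's y.
- reagent_bottle: Bystander: amber bottle, 60 mm diameter, 130 mm high. Origin: centre of its underside.
- slide_box: Bystander: closed plastic box, 92 x 102 x 38 mm. Origin: centre of its underside.
- tube_rack: Bystander: tube rack with tubes, 80 (x) x 200 (y) x 120 mm high. Origin: centre of its underside.

How it is judged:
By the outcome, as a careful person would: the job done as asked, in the order asked, and still so for the second after the job is handed in, with the robot touching nothing.
It also fails if it takes over 72 s, if anything falls off the work surface, if the arm or the gripper's body presses on something with over 40 N, if the wrist force passes 120 N, or if a joint passes its speed limit or range.

ROBOT

A 6-joint arm with a two-finger parallel gripper is mounted at the origin on the work surface. World frame = base frame: x ahead of the robot, y to its left, z up, the work surface at z = 0. Lengths are in mm, angles in rad, forces in N, time in s.
With the tool pointing down it reaches from about 275 to 875 mm from the base axis. Payload 12.5 kg.
Tool frame: the origin (TCP) lies midway between the tips of the shut fingers; the grasp point (between the pads) lies 19 mm behind it; z points along the fingers, y is the line along which they close (so a half turn about z gives the same grasp; the last joint's range is limited). The gripper opens to 85 mm and grips with 20 to 120 N. Pads are 22 mm wide; open, the fingers measure 114 mm over their backs; the gripper's body (76 mm by 85 mm) begins 54 mm behind the grasp point. The pads swing forward as they close: fully open they stand 13 mm farther back than shut.
Start: joints at [-0.085, 0.351, 1.652, -0, 1.139, -0.085], TCP at [549.986, 0.027, 231.29] pointing down, gripper open.
Joint ranges: [-2.75, 2.75], [-0.79, 2.1], [0.01, 2.65], [-1.57, 4.71], [0.07, 3.14], [-2.87, 2.87]. Speed limits (rad/s): [2.22, 2.22, 2.79, 3.14, 3.14, 3.14].

INTERFACE

Orientations are given as a 3x3 rotation matrix whose columns are the frame's x, y, z axes.
In Python, from plant import robot gives the robot as it stands. The module is installed in compiled form; this text tells all that it offers.
- The arm moves only by the tool carry_out, never from a script. Its argument "rows" is a list of rows, each a list of 5 numbers: the gripper command: -1 is fully open, 1 is shut, values between are in proportion, then the shift along the world's x, y, z in mm, then the turn about the world's z in rad. A call has 1 to 8 rows; each row is the pose to reach, as a shift and turn from the pose commanded when the call began; what a row does not reach only later rows make up. A row lasts 1/8 s, in which the tool goes at most 62.5 mm and 10.7 degrees, less where a joint would pass 70% of its speed; a pose out of reach is approached as far as the arm can. A call with a gripper value outside its range is refused whole. The fingers move at their own pace and stop on an object; the grip force is fixed at half the most. Time passes only in rows, so rows that repeat a pose let the fingers close. It gives the time, the measured TCP pose, the force, the opening and the grip force at its end, in the units of the state.
- robot.read_state(): the state, without advancing time (a new reading comes with each control period).
- robot.get_image(name): name is "scene" or "side" or "wrist"; returns a dict with "img" (420x560x3 uint8, red, green, blue), "depth" (420x560 float32, mm along the optical axis (not along the pixel's ray), 0 where there is no reading), "fov_y" (degrees; the focal length in pixels is half the picture's height over the tangent of half this angle, whatever the lens; pixels are square), "cx", "cy" (the principal point, pixels), "R" (3x3) and "t" (3): a world point X has camera coordinates R X + t. Camera axes: x right, y down, z forward; pixel columns grow to the right and rows downward; lengths in mm; the calibration is good to about 2 mm. A picture is of the moment at which its call begins.
- robot.job_done(): hands the job in; it is judged then, once.
The state is a dict: "time": time; "joint_pos": joint angles; "joint_velocities": joint speeds; "joint_efforts": joint torques, N m; "tcp_pos": TCP position; "eef_rot": TCP orientation; "contact_force": force on the tool from outside, world axes, zero at the start; "torque": the same for the moment, N m; "grip_width": opening from 0.0 (shut) to 1.0 (fully open); "finger_force": force on a finger pad.
Only numpy, scipy, OpenCV 4.12 (cv2) and the standard library are available. Lean on these libraries where they do the work, as an engineer would, in place of code of your own. Each camera call takes 0.05 s, during which the arm holds its last target. There are 200 camera calls.

## Working session

There is one attempt and no reset: what is moved stays moved. The work goes in short steps, Python scripts to look and compute and a tool call to move; the robot and the scene stay as the last step left them, time stands still between calls to the robot, and variables do not carry over. Pictures are saved under pics/ and viewed, at most 10 in all, crops included, and the job is handed in when it is done.

Besides the shell and the picture viewer there is one more tool, called after "Call:" in YAML: its name, and indented under it one key for each argument. carry_out: Moves the arm, as the interface text tells. Its arguments: {"type":"object","properties":{"rows":{"type":"array","items":{"type":"array","items":{"type":"number"}}}},"required":["rows"]}

```bash
mkdir -p pics; cat > h.py <<'E'
import numpy as np, cv2
from plant import robot
def cloud(n):
    d=robot.get_image(n); z=d["depth"].astype(float); h,w=z.shape
    f=h/2/np.tan(np.radians(d["fov_y"])/2)
    u,v=np.meshgrid(np.arange(w),np.arange(h))
    P=np.stack([(u-d["cx"])/f*z,(v-d["cy"])/f*z,z],-1)
    W=(P-d["t"])@np.array(d["R"]); W[z<=0]=np.nan
    return d,W
def save(n,img,s=1.0): cv2.imwrite("pics/"+n,cv2.resize(img[:,:,::-1],None,fx=s,fy=s))
E
python3 - <<'E'
from h import *
s=robot.read_state(); print({k:np.round(v,3).tolist() for k,v in s.items()})
ims=[]
for n in("scene","side","wrist"):
    d,W=cloud(n); np.savez(n+"0.npz",W=W,img=d["img"]); ims.append(d["img"]); print(n,d["fov_y"],d["cx"],d["cy"],np.round(-np.array(d["R"]).T@d["t"]), np.isnan(W[...,0]).mean())
save("a.png",ims[0],1.4)
save("b.png",np.hstack(ims[1:]),0.71)
E
```

```text
{'time': 0.0, 'joint_pos': [-0.085, 0.351, 1.652, -0.0, 1.139, -0.085], 'joint_velocities': [0.001, 0.001, 0.001, 0.0, -0.001, -0.001], 'joint_efforts': [0.001, -50.611, -29.141, 0.0, 0.005, 0.0], 'tcp_pos': [549.664, 0.043, 230.744], 'eef_rot': [[0.0, 1.0, -0.001], [1.0, -0.0, 0.0], [0.0, -0.001, -1.0]], 'contact_force': [1.401, -1.068, -0.627], 'torque': [-0.018, 0.002, -0.019], 'finger_force': 0.0, 'grip_width': 1.001}
scene 50.53801524109308 274.9264162727609 202.04625390211186 [1004. -525. 1048.] 0.0038180272108843537
side 55.10653738274822 280.85213071457036 207.8033657221001 [ 200. -560.  860.] 0.003898809523809524
wrist 60.209847539629195 275.6219493655051 206.18586368742615 [550.  67. 373.] 0.003915816326530612
```

View pics/a.png

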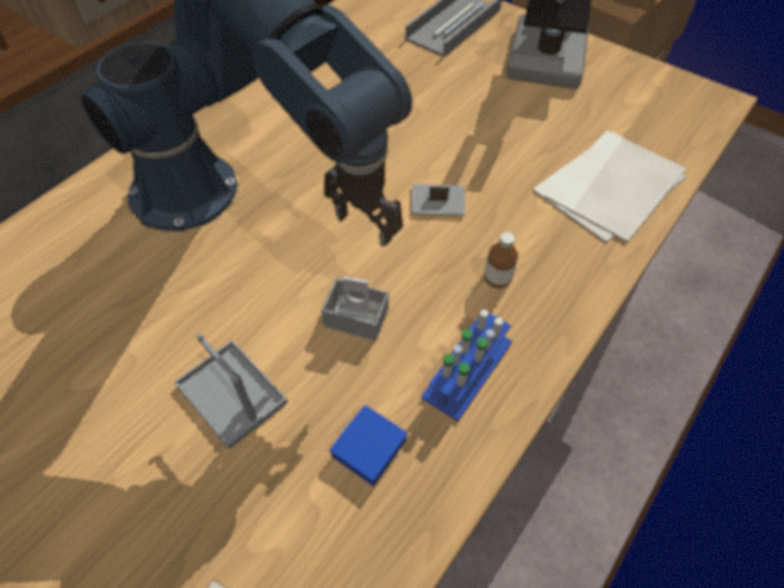

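View pics/b.png

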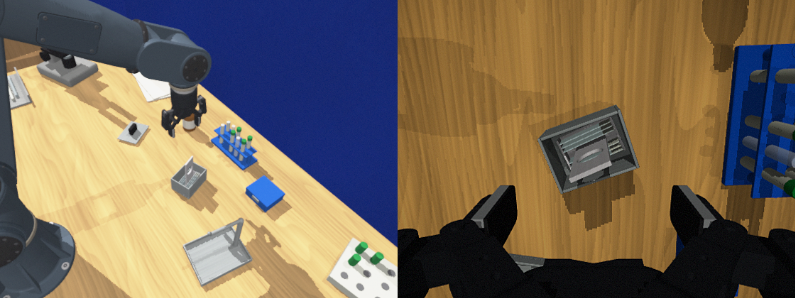

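The scene view shows the dish with the rack near (355,305), the stand at (230,390), the cover at (438,200), the slide box at (368,445), the tube rack at (468,365) and the bottle at (500,262). The wrist view shows the dish yawed and the handle tab inside it.

```bash
cat > seg.py <<'E'
from h import *
from scipy import ndimage as N
acc=[]
for n in("scene","side","wrist"):
    z=np.load(n+"0.npz"); W=z["W"]
    P=W.reshape(-1,3); P=P[~np.isnan(P[:,0])]
    m=(abs(P[:,0]-500)<350)&(abs(P[:,1])<450)&(abs(P[:,2])<6)
    print(n,"table z",np.median(P[m,2]))
    P=P[(P[:,0]>250)&(P[:,0]<900)&(abs(P[:,1])<480)&(P[:,2]>4)&(P[:,2]<175)]
    acc.append(P)
    g=np.zeros((170,240),int); i=((P[:,:2]-[200,-480])/5).astype(int); g=np.zeros((200,240),bool); 
    cnt=np.zeros((200,240)); np.add.at(cnt,(i[:,0],i[:,1]),1); g=cnt>0
    L,k=N.label(g,np.ones((3,3))); lab=L[i[:,0],i[:,1]]
    for j in range(1,k+1):
        Q=P[lab==j]
        if len(Q)<150: continue
        r=cv2.minAreaRect(Q[:,:2].astype(np.float32))
        print(n,len(Q),"min",Q.min(0).round(),"max",Q.max(0).round(),"rect",np.round(r[0]),np.round(r[1]),round(r[2],1))
np.savez("acc.npz",*acc)
E
python3 seg.py
```

```text
scene table z 0.1948229500599723
scene 2233 min [ 371. -387.    4.] max [ 564. -216.  170.] rect [ 466. -304.] [153. 177.] 80.0
scene 805 min [419. 257.   4.] max [565. 393.  49.] rect [496. 328.] [129.  95.] 31.8
scene 1511 min [479. -97.   4.] max [609.  26. 132.] rect [545. -34.] [116.  93.] 20.0
scene 1818 min [ 681. -280.    4.] max [ 780. -173.   45.] rect [ 730. -227.] [107.  99.] 89.8
scene 698 min [687. 194.   4.] max [745. 246. 136.] rect [719. 217.] [60. 45.] 31.4
scene 202 min [700. 449.   4.] max [886. 480.  16.] rect [793. 464.] [186.  31.] 0.0
scene 2435 min [ 746. -104.    4.] max [826. 113. 124.] rect [784.   4.] [ 80. 215.] 1.6
side table z 1.2385712648321416
side 4691 min [ 321. -396.    4.] max [ 568. -213.  170.] rect [ 448. -316.] [184. 235.] 73.2
side 837 min [421. 258.   4.] max [565. 398.  49.] rect [491. 331.] [140. 107.] 36.1
side 1736 min [478. -93.   4.] max [609.  19. 133.] rect [543. -34.] [115.  95.] 21.8
side 1663 min [ 672. -296.    4.] max [ 784. -168.   44.] rect [ 725. -229.] [108. 127.] 4.7
side 345 min [683. 191.   4.] max [733. 247.  94.] rect [702. 215.] [30. 60.] 46.2
side 2377 min [730. -99.   4.] max [834. 107. 124.] rect [781.   6.] [ 91. 208.] 5.8
wrist table z 0.05868711455487434
wrist 470 min [ 409. -234.    4.] max [ 467. -221.   19.] rect [ 438. -228.] [ 6. 58.] 81.7
wrist 10641 min [478. -83.   4.] max [609.  28. 131.] rect [543. -28.] [110.  81.] 20.0
wrist 178 min [ 685. -223.    4.] max [ 688. -178.   38.] rect [ 687. -200.] [ 2. 45.] 3.7
wrist 19448 min [740. -93.   4.] max [809. 108. 121.] rect [773.   8.] [ 62. 201.] 3.2
```

```bash
cat > fit.py <<'E'
from h import *
a=np.load("acc.npz"); S=[a[k] for k in a.files]
def sel(P,c,r,z0,z1): return P[(np.hypot(P[:,0]-c[0],P[:,1]-c[1])<r)&(P[:,2]>z0)&(P[:,2]<z1)]
def rep(t,Q):
    if len(Q)<8: return
    r=cv2.minAreaRect(Q[:,:2].astype(np.float32)); c=Q[:,:2].mean(0)
    w,v=np.linalg.eigh(np.cov((Q[:,:2]-c).T)); ang=np.degrees(np.arctan(v[1,1]/v[0,1]))
    print(t,len(Q),"mean",c.round(1),"z",np.percentile(Q[:,2],[2,50,98]).round(1),"pca",ang.round(1),"rect",np.round(r[0],1),np.round(r[1],1),round(r[2],1))
for n,P in zip(("scene","side","wrist"),S):
    rep(n+" rim",sel(P,(543,-30),80,56,64)); rep(n+" tab",sel(P,(543,-30),80,98,140)); rep(n+" tabtop",sel(P,(543,-30),80,126,140))
    rep(n+" tray",sel(P,(466,-304),140,8,24)); rep(n+" peg",sel(P,(466,-304),140,140,157)); rep(n+" pegtop",sel(P,(466,-304),140,157,180)); rep(n+" post",sel(P,(466,-304),140,40,135))
    rep(n+" cover",sel(P,(496,328),100,7,18)); rep(n+" hand",sel(P,(496,328),100,25,60)); rep(n+" handtop",sel(P,(496,328),100,41,60))
E
python3 fit.py
```

```text
scene rim 227 mean [546.8 -36.1] z [56.2 59.6 63.1] pca 24.5 rect [542.5 -29.8] [111.   83.6] 20.0
scene tab 150 mean [545.6 -29. ] z [ 98.8 116.8 130.9] pca 24.7 rect [544.8 -28.2] [46.   9.3] 23.4
scene tabtop 40 mean [544.7 -28.2] z [126.4 128.8 131.3] pca 24.7 rect [544.4 -28.6] [44.8  8.7] 22.0
scene tray 625 mean [ 471.1 -301.2] z [ 8.2 16.2 21.4] pca -8.3 rect [ 465.  -298.4] [130.3 174.1] 81.0
scene peg 52 mean [ 517.5 -308.4] z [140.7 154.4 156.8] pca -7.5 rect [ 486.8 -303.4] [ 15.6 103.5] 82.7
scene pegtop 184 mean [ 482.6 -301.5] z [157.2 160.  168.2] pca -9.1 rect [ 484.2 -301.1] [ 10.9 109.1] 80.6
scene post 131 mean [ 534.7 -311.1] z [ 43.9  90.9 132.2] pca 64.9 rect [ 534.  -309.9] [16.1  9.8] 74.0
scene cover 665 mean [495.8 322.8] z [ 7.8 12.3 16.6] pca 32.5 rect [506.4 333.2] [164.3 113.2] 42.0
scene hand 105 mean [494.3 323.2] z [25.5 41.2 47.9] pca 33.6 rect [493.2 324.8] [42.4 22.1] 39.7
scene handtop 55 mean [493.4 325.1] z [41.1 43.8 48.2] pca 33.0 rect [493.  324.3] [41.1 20.5] 36.5
side rim 288 mean [535.7 -34.1] z [56.2 60.2 63.4] pca 3.9 rect [542.  -27.9]
[... 641 characters left out ...]
ide cover 691 mean [489.5 322.2] z [ 9.  12.4 16.1] pca 27.9 rect [482.  346.1] [123.2 132.8] 34.8
side hand 108 mean [491.2 324.5] z [26.1 41.9 47.2] pca 31.2 rect [494.3 328.7] [46.2 18.9] 32.7
side handtop 61 mean [491.4 326.8] z [41.4 44.1 47.6] pca 36.3 rect [494.2 328.8] [46.2 18.7] 32.7
wrist rim 2170 mean [543.5 -26.4] z [56.4 59.7 62.6] pca 20.8 rect [543.4 -27.9] [110.2  80.9] 20.0
wrist tab 1160 mean [545.7 -24.4] z [ 99.4 123.1 130. ] pca 24.8 rect [545.8 -25.9] [46.1  6. ] 25.1
wrist tabtop 502 mean [545.9 -25.6] z [126.3 128.9 130.2] pca 24.9 rect [545.8 -25.9] [46.1  6. ] 25.3
wrist tray 349 mean [ 441.8 -227.9] z [ 8.3 14.5 18.8] pca -9.0 rect [ 439.6 -228.4] [ 5.6 54.7] 82.0
```

Call:
carry_out:
  rows:
    - [-1, -1, -5, -5, -0.15]
    - [-1, -2, -10, -15, -0.3]
    - [-1, -3, -15, -25, -0.46]
    - [-1, -4, -20, -35, -0.62]
    - [-1, -4.7, -25, -45, -0.78]
    - [-1, -4.7, -26.8, -50, -0.94]
    - [-1, -4.7, -26.8, -50, -1.08]
    - [-1, -4.7, -26.8, -50, -1.138]

```text
time: 1.15
tcp_pos: [545.1, -26.8, 181.0]
eef_rot: [[0.909, 0.417, -0.001], [0.417, -0.909, 0.0], [-0.001, -0.0, -1.0]]
contact_force: [0.8, 0.1, -0.7]
grip_width: 1.003
finger_force: 0.0
```

Call:
carry_out:
  rows:
    - [-1, 0, 0, -20, 0]
    - [-1, 0, 0, -45, 0]
    - [-1, 0, 0, -65, 0]
    - [-1, 0, 0, -78, 0]
    - [-1, 0, 0, -78, 0]
    - [-1, 0, 0, -78, 0]

```text
time: 1.9
tcp_pos: [545.7, -26.8, 104.0]
eef_rot: [[0.908, 0.419, 0.001], [0.419, -0.908, -0.0], [0.001, 0.001, -1.0]]
contact_force: [0.2, 0.6, -0.1]
grip_width: 1.001
finger_force: 0.0
```

```bash
python3 - <<'E'
from h import *
s=robot.read_state(); print({k:np.round(s[k],3).tolist() for k in("time","tcp_pos","eef_rot","contact_force","joint_pos")})
d,W=cloud("wrist"); save("c.png",d["img"])
m=(W[...,2]>98)&(W[...,2]<133)&(np.hypot(W[...,0]-545,W[...,1]+27)<35)
Q=W[m]; r=cv2.minAreaRect(Q[:,:2].astype(np.float32)); print(len(Q),r,np.percentile(Q[:,2],[2,50,98]))
E
```

```text
{'time': 1.9, 'tcp_pos': [545.69, -26.831, 103.963], 'eef_rot': [[0.908, 0.419, 0.001], [0.419, -0.908, -0.0], [0.001, 0.001, -1.0]], 'contact_force': [0.213, 0.645, -0.097], 'joint_pos': [-0.134, 0.509, 1.768, -0.0, 0.863, 1.004]}
1928 ((545.9760131835938, -25.81955337524414), (47.09119415283203, 5.0100507736206055), 24.86056900024414) [103.06153494 128.87855389 130.18270615]
```

View pics/c.png

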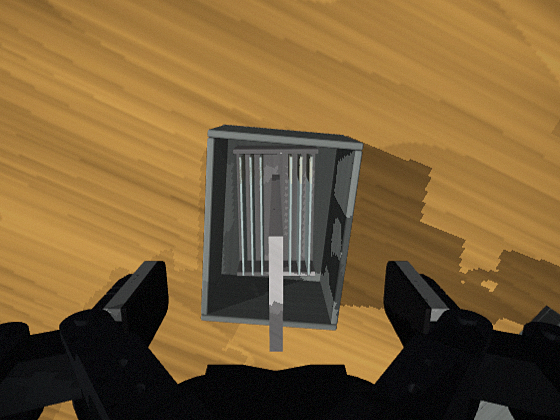

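The tab (275, 240–350) lies midway between the pads (165 and 390) and is parallel to them. I'll close on it.

Call:
carry_out:
  rows:
    - [0.3, 0, 0, 0, 0]
    - [0.6, 0, 0, 0, 0]
    - [0.8, 0, 0, 0, 0]
    - [1, 0, 0, 0, 0]
    - [1, 0, 0, 0, 0]
    - [1, 0, 0, 0, 0]
    - [1, 0, 0, 0, 0]
    - [1, 0, 0, 0, 0]

```text
time: 2.95
tcp_pos: [545.5, -26.8, 103.4]
eef_rot: [[0.908, 0.419, 0.0], [0.419, -0.908, -0.0], [0.0, 0.0, -1.0]]
contact_force: [1.2, -0.8, 2.4]
grip_width: 0.046
finger_force: 59.2
```

Call:
carry_out:
  rows:
    - [1, 0, 0, 4, 0]
    - [1, 0, 0, 12, 0]
    - [1, 0, 0, 26, 0]
    - [1, 0, 0, 44, 0]
    - [1, 0, 0, 64, 0]
    - [1, 0, 0, 84, 0]
    - [1, 0, 0, 98, 0]
    - [1, 0, 0, 105, 0]

```text
time: 3.95
tcp_pos: [545.4, -26.8, 209.3]
eef_rot: [[0.908, 0.419, 0.001], [0.419, -0.908, -0.0], [0.001, 0.001, -1.0]]
contact_force: [-0.3, 1.3, -2.9]
grip_width: 0.043
finger_force: 58.7
```

```bash
python3 - <<'E'
from h import *
for n in("side","scene","wrist"):
    d,W=cloud(n)
    m=(W[...,2]>200)&(W[...,2]<238)&(np.hypot(W[...,0]-545,W[...,1]+27)<28)
    Q=W[m]
    b=W[(np.hypot(W[...,0]-545,W[...,1]+27)<55)&(W[...,2]>80)&(W[...,2]<150)]
    print(n,len(Q),len(b), np.percentile(b[:,2],[1,50,99]).round(1) if len(b) else 0, cv2.minAreaRect(b[:,:2].astype(np.float32)) if len(b) else 0)
    if n!="wrist": save("d_%s.png"%n,d["img"][100:330,150:450],1.8)
print(robot.read_state()["contact_force"])
E
```

```text
side 147 680 [111.1 131.7 147. ] ((545.3492431640625, -27.19281768798828), (86.50033569335938, 53.59587478637695), 23.714942932128906)
scene 131 629 [110.  132.8 147.6] ((544.5936889648438, -27.200469970703125), (84.98805236816406, 55.6411247253418), 25.102529525756836)
wrist 3493 7524 [111.1 113.4 139.6] ((547.0398559570312, -25.14719009399414), (81.74464416503906, 52.0734977722168), 24.817663192749023)
[ 0.13248504  0.10657873 -2.18338045]
```

View pics/d_side.png

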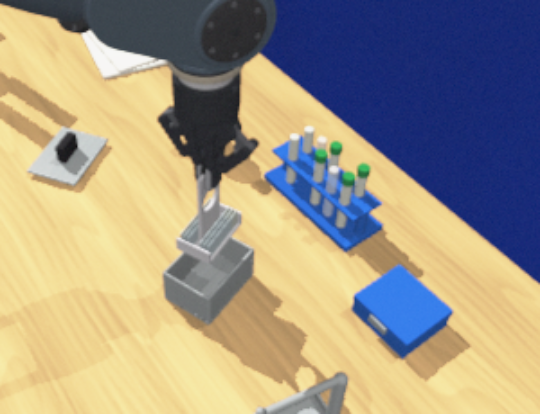

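The rack hangs upright in the gripper above the dish (210, 225), with all its slides. I'll go to the standoff in front of the peg tip.

Call:
carry_out:
  rows:
    - [1, -3, -5, 0, 0.02]
    - [1, -10, -16, 0, 0.07]
    - [1, -20, -32, 0, 0.15]
    - [1, -33, -53, 0, 0.25]
    - [1, -47, -76, 0, 0.36]
    - [1, -62, -101, 0, 0.47]
    - [1, -77, -125, 0, 0.58]
    - [1, -92, -149, 0, 0.68]

```text
time: 5.1
tcp_pos: [452.3, -176.6, 207.8]
eef_rot: [[0.438, 0.899, -0.001], [0.899, -0.438, 0.0], [-0.0, -0.001, -1.0]]
contact_force: [0.6, 0.4, -1.9]
grip_width: 0.046
finger_force: 58.7
```

Call:
carry_out:
  rows:
    - [1, -15, -24, -3, 0.09]
    - [1, -29, -47, -8, 0.17]
    - [1, -42, -68, -14, 0.23]
    - [1, -53, -86, -19, 0.27]
    - [1, -61, -99, -23, 0.295]
    - [1, -66, -107, -25, 0.301]
    - [1, -67, -109.7, -25, 0.301]
    - [1, -67, -109.7, -25, 0.301]

```text
time: 6.1
tcp_pos: [386.4, -285.4, 183.3]
eef_rot: [[0.157, 0.988, 0.0], [0.988, -0.157, 0.0], [0.0, -0.0, -1.0]]
contact_force: [0.8, 0.6, -2.0]
grip_width: 0.044
finger_force: 58.7
```

```bash
cat > chk.py <<'E'
from h import *
s=robot.read_state(); T=np.array(s["tcp_pos"]); print(s["time"],T.round(1),np.degrees(np.arctan2(s["eef_rot"][1][1],s["eef_rot"][0][1])).round(2),np.round(s["contact_force"],1))
for n in("scene","side"):
    d,W=cloud(n)
    r=np.hypot(W[...,0]-T[0],W[...,1]-T[1])
    for t,z0,z1,rr in(("tray",T[2]-110,T[2]-68,55),("plate",T[2]-50,T[2]-3,30)):
        b=W[(r<rr)&(W[...,2]>z0)&(W[...,2]<z1)]
        print(n,t,len(b),np.percentile(b[:,2],[1,99]).round(1),cv2.minAreaRect(b[:,:2].astype(np.float32)))
    X=W-np.array([465.3,-298,0]); a=np.radians(-9); x=X[...,0]*np.cos(a)+X[...,1]*np.sin(a); y=-X[...,0]*np.sin(a)+X[...,1]*np.cos(a)
    m=(W[...,2]>156)&(W[...,2]<175)&(abs(y)<12)&(x>-42)&(x<75)
    m2=m&(x<-30); m3=m&(x>-25)&(x<45)
    print(n,"peg: y",y[m3].mean().round(1),"slope deg",np.degrees(np.polyfit(x[m3],y[m3],1)[0]).round(2),"ztop",np.percentile(W[m3][:,2],95).round(1),"tip x min",x[m].min().round(1),"tip ztop",W[m2][:,2].max().round(1) if m2.any() else 0, "x max",x[m].max())
    save("e_%s_%d.png"%(n,s["time"]),d["img"][180:400,80:380],1.8)
E
python3 chk.py; ls pics
```

```text
6.1 [ 386.4 -285.4  183.3] -9.01 [ 0.8  0.6 -2. ]
scene tray 594 [ 84.2 114.8] ((385.8335876464844, -285.48291015625), (84.08377838134766, 55.047916412353516), 80.85115051269531)
scene plate 152 [133.7 179.9] ((385.4844665527344, -285.549560546875), (46.30118942260742, 8.40910530090332), 79.88394165039062)
scene peg: y -0.9 slope deg -0.05 ztop 162.0 tip x min -35.5 tip ztop 171.5 x max 71.45087238154217
side tray 969 [ 85.7 114.9] ((385.4249267578125, -283.9751281738281), (85.39170837402344, 51.788787841796875), 80.75505065917969)
side plate 92 [134.3 178. ] ((384.2166748046875, -289.849365234375), (35.3345947265625, 5.1399970054626465), 81.85150146484375)
side peg: y -0.4 slope deg 0.12 ztop 163.1 tip x min -38.3 tip ztop 169.6 x max 72.65868305826838
a.png
b.png
c.png
d_scene.png
d_side.png
e_scene_6.png
e_side_6.png
```

Call:
carry_out:
  rows:
    - [1, 4, -1.1, 0.5, 0]
    - [1, 12, -2.4, 0.5, 0]
    - [1, 22, -4, 0.5, 0]
    - [1, 33, -5.7, 0.5, 0]
    - [1, 45, -7.6, 0.5, 0]
    - [1, 57, -9.5, 0.5, 0]
    - [1, 68, -11.3, 0.5, 0]
    - [1, 75, -12.4, 0.5, 0]

```text
time: 7.2
tcp_pos: [462.0, -298.0, 183.7]
eef_rot: [[0.156, 0.988, -0.0], [0.988, -0.156, 0.0], [0.0, -0.0, -1.0]]
contact_force: [-0.2, 0.2, -1.4]
grip_width: 0.047
finger_force: 58.7
```

```bash
python3 chk.py 2>&1 | head -4; python3 -c "
import cv2,numpy as np
a=cv2.imread('pics/e_scene_7.png');b=cv2.imread('pics/e_side_7.png')
cv2.imwrite('pics/f.png',cv2.resize(np.hstack([a,b]),(800,300)))"
```

```text
7.2 [ 462.  -298.   183.7] -8.99 [-0.2  0.2 -1.4]
scene tray 610 [ 84.3 115.3] ((462.28253173828125, -298.4197998046875), (84.66009521484375, 55.453521728515625), 79.74295806884766)
scene plate 197 [134.2 179.9] ((465.9648742675781, -302.6418151855469), (40.31285858154297, 37.984352111816406), 48.4202995300293)
scene peg: y -0.9 slope deg -0.17 ztop 162.4 tip x min -12.9 tip ztop 0 x max 73.46430128534895
```

View pics/f.png

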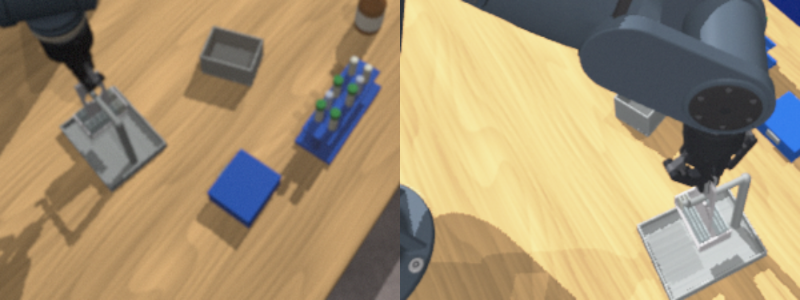

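The eye is threaded with the peg through it (left view about (110, 100), right view about (705, 190)), and there is no contact force. I'll lower gently.

Call:
carry_out:
  rows:
    - [1, 0, 0, -3, 0]
    - [1, 0, 0, -7, 0]
    - [1, 0, 0, -11, 0]
    - [1, 0, 0, -13.5, 0]
    - [1, 0, 0, -14.5, 0]
    - [1, 0, 0, -15, 0]
    - [1, 0, 0, -15.5, 0]
    - [1, 0, 0, -15.5, 0]

```text
time: 8.3
tcp_pos: [461.3, -297.9, 168.3]
eef_rot: [[0.156, 0.988, 0.0], [0.988, -0.156, -0.0], [-0.0, 0.0, -1.0]]
contact_force: [0.2, 0.4, -1.2]
grip_width: 0.047
finger_force: 58.7
```

Call:
carry_out:
  rows:
    - [1, 0, 0, -0.5, 0]
    - [1, 0, 0, -0.5, 0]
    - [1, 0, 0, -1, 0]
    - [1, 0, 0, -1, 0]

```text
time: 8.8
tcp_pos: [461.3, -297.9, 167.3]
eef_rot: [[0.156, 0.988, -0.0], [0.988, -0.156, 0.0], [0.0, -0.0, -1.0]]
contact_force: [0.0, -0.9, -1.8]
grip_width: 0.042
finger_force: 58.7
```

Call:
carry_out:
  rows:
    - [1, 0, 0, -0.5, 0]
    - [1, 0, 0, -0.5, 0]
    - [1, 0, 0, -1, 0]
    - [1, 0, 0, -1, 0]

```text
time: 9.3
tcp_pos: [461.4, -297.9, 166.6]
eef_rot: [[0.156, 0.988, 0.0], [0.988, -0.156, -0.0], [-0.0, 0.0, -1.0]]
contact_force: [-1.9, 1.2, 3.7]
grip_width: 0.048
finger_force: 59.5
```

Call:
carry_out:
  rows:
    - [1, 0, 0, -0.4, 0]
    - [1, 0, 0, -0.4, 0]
    - [1, 0, 0, -0.8, 0]
    - [1, 0, 0, -0.8, 0]

```text
time: 9.8
tcp_pos: [461.5, -298.0, 166.3]
eef_rot: [[0.156, 0.988, 0.001], [0.988, -0.156, -0.001], [-0.0, 0.001, -1.0]]
contact_force: [-3.2, 1.6, 10.1]
grip_width: 0.049
finger_force: 60.6
```

Call:
carry_out:
  rows:
    - [1, 0, 0, 0.8, 0]
    - [1, 0, 0, 0.8, 0]
    - [0.88, 0, 0, 0.8, 0]
    - [0.8, 0, 0, 0.8, 0]
    - [0.7, 0, 0, 0.8, 0]
    - [0.6, 0, 0, 0.8, 0]
    - [0.6, 0, 0, 0.8, 0]
    - [0.6, 0, 0, 0.8, 0]

```text
time: 10.8
tcp_pos: [461.3, -297.9, 166.3]
eef_rot: [[0.156, 0.988, 0.0], [0.988, -0.156, 0.0], [0.0, 0.0, -1.0]]
contact_force: [1.8, -0.2, -0.8]
grip_width: 0.202
finger_force: 0.0
```

```bash
python3 chk.py 2>&1 | grep -v peg; python3 - <<'E'
from h import *
d,W=cloud("wrist"); save("g.png",d["img"])
E
```

```text
10.8 [ 461.3 -297.9  166.3] -8.99 [ 1.8 -0.2 -0.8]
scene tray 582 [67.3 98.1] ((460.669677734375, -297.93731689453125), (84.99172973632812, 53.30354690551758), 82.17227935791016)
scene plate 154 [116.8 162.1] ((474.0438537597656, -299.5581970214844), (47.041236877441406, 33.60821533203125), 82.52544403076172)
side tray 835 [69.4 98.1] ((460.35369873046875, -296.4734802246094), (85.28460693359375, 51.789894104003906), 81.02323913574219)
side plate 139 [116.9 162.4] ((459.5003662109375, -304.2522888183594), (31.20355224609375, 57.176918029785156), 67.78387451171875)
```

View pics/g.png

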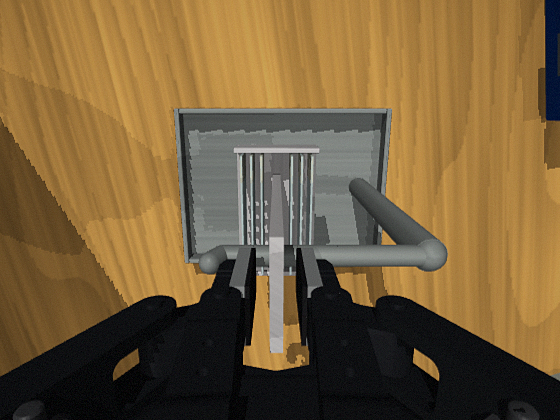

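The rack hangs on the peg at (275, 255). The pads (245 and 308) are clear on both sides and the slides are in place. I'll lift straight out.

Call:
carry_out:
  rows:
    - [0.6, 0, 0, 3, 0]
    - [0.6, 0, 0, 10, 0]
    - [0.6, 0, 0, 22, 0]
    - [0.6, 0, 0, 38, 0]
    - [0.6, 0, 0, 60, 0]
    - [0.6, 0, 0, 85, 0]
    - [0.6, 0, 0, 110, 0]
    - [0.6, 0, 0, 115, 0]

```text
time: 11.95
tcp_pos: [461.8, -298.2, 283.5]
eef_rot: [[0.156, 0.988, 0.003], [0.988, -0.156, -0.002], [-0.002, 0.003, -1.0]]
contact_force: [-0.1, -0.4, -0.5]
grip_width: 0.203
finger_force: 0.0
```

```bash
cat > cov.py <<'E'
from h import *
from scipy.optimize import least_squares
print(np.round(robot.read_state()["tcp_pos"],1))
for n in("scene","side"):
    d,W=cloud(n)
    m=(W[...,2]>64)&(W[...,2]<102)&(np.hypot(W[...,0]-461,W[...,1]+298)<60); Q=W[m]
    print(n,"rack",Q[:,2].min(),cv2.minAreaRect(Q[:,:2].astype(np.float32)))
    r=np.hypot(W[...,0]-494,W[...,1]-327)
    Q=W[(r<85)&(W[...,2]>9)&(W[...,2]<15)]  # plate top at z 12
    for lo in (0,2):
        R=cv2.minAreaRect(Q[:,:2].astype(np.float32)) if lo==0 else None
        if R: print(n,"plate",len(Q),R,np.median(Q[:,2]))
    # mask-based: top-surface points histogram-trimmed rectangle in rotated frame
    best=None
    for a in np.radians(np.arange(20,50,0.5)):
        X=Q[:,0]*np.cos(a)+Q[:,1]*np.sin(a); Y=-Q[:,0]*np.sin(a)+Q[:,1]*np.cos(a)
        x=np.percentile(X,[1,99]); y=np.percentile(Y,[1,99]); A=np.ptp(x)*np.ptp(y)
        if best is None or A<best[0]: best=(A,np.degrees(a),np.ptp(x),np.ptp(y),x.mean()*np.cos(a)-y.mean()*np.sin(a),x.mean()*np.sin(a)+y.mean()*np.cos(a))
    print(n,"trim",np.round(best,1))
    Q=W[(r<45)&(W[...,2]>41)&(W[...,2]<47)]; print(n,"htop",len(Q),cv2.minAreaRect(Q[:,:2].astype(np.float32)))
E
python3 cov.py
```

```text
[ 461.8 -298.2  283.5]
scene rack 64.5674534335331 ((460.7608947753906, -297.74737548828125), (84.41083526611328, 53.79220199584961), 81.03142547607422)
scene plate 533 ((492.90673828125, 326.8454284667969), (119.25794982910156, 92.11807250976562), 34.481014251708984) 12.119899271900259
scene trim [10588.2    33.    118.3    89.5   493.1   327.1]
scene htop 52 ((493.95989990234375, 323.75811767578125), (41.60279846191406, 20.328723907470703), 39.61717224121094)
side rack 66.36534456110223 ((459.6920166015625, -296.39410400390625), (85.1900863647461, 51.28986358642578), 81.6716537475586)
side plate 540 ((492.1662292480469, 328.4862976074219), (120.78105163574219, 91.63705444335938), 35.96455764770508) 12.346764017247466
side trim [10450.1    34.5   116.8    89.4   491.4   327.7]
side htop 51 ((492.0999450683594, 327.9503479003906), (47.46221923828125, 15.705924987792969), 33.39654541015625)
```

Call:
carry_out:
  rows:
    - [0, 1, 15, 0, 0]
    - [-0.5, 2, 45, 0, -0.05]
    - [-1, 4, 85, 0, -0.1]
    - [-1, 6, 130, 0, -0.15]
    - [-1, 9, 175, 0, -0.2]
    - [-1, 11, 220, 0, -0.28]
    - [-1, 13, 265, 0, -0.36]
    - [-1, 15, 310, 0, -0.43]

```text
time: 13.05
tcp_pos: [475.4, 14.3, 280.5]
eef_rot: [[0.556, 0.831, -0.001], [0.831, -0.556, 0.0], [-0.001, -0.001, -1.0]]
contact_force: [0.2, 0.1, 0.1]
grip_width: 1.002
finger_force: 0.0
```

Call:
carry_out:
  rows:
    - [-1, 2, 45, 0, -0.06]
    - [-1, 4, 90, 0, -0.12]
    - [-1, 7, 135, 0, -0.18]
    - [-1, 9, 180, 0, -0.24]
    - [-1, 11, 225, 0, -0.3]
    - [-1, 13, 265, -20, -0.35]
    - [-1, 15, 295, -50, -0.38]
    - [-1, 16, 315, -80, -0.39]

```text
time: 14.05
tcp_pos: [490.9, 328.8, 199.4]
eef_rot: [[0.828, 0.56, -0.001], [0.56, -0.828, -0.001], [-0.001, -0.0, -1.0]]
contact_force: [0.7, -1.8, 1.3]
grip_width: 1.002
finger_force: 0.0
```

```bash
cat > wr.py <<'E'
from h import *
s=robot.read_state(); T=np.array(s["tcp_pos"]); print(s["time"],T.round(1),np.degrees(np.arctan2(s["eef_rot"][1][1],s["eef_rot"][0][1])).round(2),np.round(s["contact_force"],1),np.round(s["joint_pos"],2))
d,W=cloud("wrist"); save("w_%d.png"%s["time"],d["img"])
r=np.hypot(W[...,0]-493,W[...,1]-327)
for t,z0,z1,rr in(("plate",8,16,90),("handle",28,48,45),("htop",42,48,45)):
    b=W[(r<rr)&(W[...,2]>z0)&(W[...,2]<z1)]
    print(t,len(b),b.mean(0).round(1) if len(b) else 0,cv2.minAreaRect(b[:,:2].astype(np.float32)) if len(b)>4 else 0)
E
python3 wr.py
```

```text
14.05 [490.9 328.8 199.4] -55.94 [ 0.7 -1.8  1.3] [0.51 0.46 1.57 0.   1.11 1.49]
plate 11362 [496.3 331.7  12.1] ((493.2879943847656, 329.4765625), (120.12796020507812, 90.34512329101562), 34.931968688964844)
handle 984 [494.7 330.8  43.5] ((493.13995361328125, 329.851318359375), (44.37030792236328, 15.392339706420898), 34.2996826171875)
htop 924 [493.9 330.2  43.9] ((493.1880187988281, 329.96368408203125), (43.98926544189453, 15.243925094604492), 34.486175537109375)
```

Call:
carry_out:
  rows:
    - [-1, 0.3, 1.4, -20, 0.008]
    - [-1, 0.3, 1.4, -50, 0.008]
    - [-1, 0.3, 1.4, -85, 0.008]
    - [-1, 0.3, 1.4, -120, 0.008]
    - [-1, 0.3, 1.4, -150, 0.008]
    - [-1, 0.3, 1.4, -172, 0.008]
    - [-1, 0.3, 1.4, -183, 0.008]
    - [-1, 0.3, 1.4, -183.5, 0.008]

```text
time: 15.1
tcp_pos: [492.1, 328.4, 17.6]
eef_rot: [[0.824, 0.566, -0.001], [0.566, -0.824, -0.001], [-0.001, -0.0, -1.0]]
contact_force: [-0.3, 0.3, 0.9]
grip_width: 1.003
finger_force: 0.0
```

Call:
carry_out:
  rows:
    - [-0.3, 0, 0, 0, 0]
    - [0.2, 0, 0, 0, 0]
    - [0.4, 0, 0, 0, 0]
    - [0.6, 0, 0, 0, 0]
    - [0.8, 0, 0, 0, 0]
    - [1, 0, 0, 0, 0]
    - [1, 0, 0, 0, 0]
    - [1, 0, 0, 0, 0]

```text
time: 16.1
tcp_pos: [492.7, 328.6, 18.2]
eef_rot: [[0.824, 0.566, 0.0], [0.566, -0.824, 0.0], [0.0, 0.0, -1.0]]
contact_force: [-1.2, -0.1, 5.5]
grip_width: 0.178
finger_force: 59.5
```

Call:
carry_out:
  rows:
    - [1, 0, 0, 3, 0]
    - [1, 0, 0, 10, 0]
    - [1, 0, 0, 22, 0]
    - [1, 0, 0, 38, 0]
    - [1, 0, 0, 58, 0]
    - [1, 0, 0, 78, 0]
    - [1, 0, 0, 94, 0]
    - [1, 0, 0, 100, 0]

```text
time: 17.1
tcp_pos: [493.0, 328.7, 119.3]
eef_rot: [[0.824, 0.566, 0.001], [0.566, -0.824, 0.001], [0.002, 0.0, -1.0]]
contact_force: [-0.1, 0.1, -2.9]
grip_width: 0.174
finger_force: 58.6
```

```bash
cat > two.py <<'E'
from h import *
s=robot.read_state(); T=np.array(s["tcp_pos"]); ty=np.degrees(np.arctan2(s["eef_rot"][1][1],s["eef_rot"][0][1])); print(s["time"],T.round(1),ty.round(2),np.round(s["contact_force"],1))
def trim(Q):
    best=None
    for a in np.radians(np.arange(10,50,0.25)):
        c,k=np.cos(a),np.sin(a); X=Q[:,0]*c+Q[:,1]*k; Y=-Q[:,0]*k+Q[:,1]*c
        x=np.percentile(X,[1,99]); y=np.percentile(Y,[1,99]); A=np.ptp(x)*np.ptp(y)
        if best is None or A<best[0]: best=(A,x.mean()*c-y.mean()*k,x.mean()*k+y.mean()*c,np.degrees(a),np.ptp(x),np.ptp(y))
    return np.round(best[1:],1)
for n in("scene","side"):
    d,W=cloud(n)
    zt=T[2]-18+12
    Q=W[(np.hypot(W[...,0]-T[0],W[...,1]-T[1])<85)&(abs(W[...,2]-zt)<4)]
    print(n,"cover",len(Q),trim(Q),"z",np.median(Q[:,2]).round(1), "plane",np.linalg.lstsq(np.c_[Q[:,:2]-T[:2],np.ones(len(Q))],Q[:,2],rcond=None)[0].round(3))
    Q=W[(np.hypot(W[...,0]-543,W[...,1]+28)<80)&(abs(W[...,2]-60)<3)]
    if len(Q)>50: print(n,"rim",len(Q),trim(Q),np.median(Q[:,2]).round(1))
    save("t_%s_%d.png"%(n,s["time"]),d["img"][100:330,150:450],1.3)
E
python3 two.py
```

```text
17.1 [493.  328.7 119.3] -55.52 [-0.1  0.1 -2.9]
scene cover 667 [492.8 327.4  36.  117.3  91.8] z 113.4 plane [ 3.0000e-03 -2.0000e-03  1.1335e+02]
scene rim 188 [542.6 -29.6  20.5 109.8  81.1] 59.5
side cover 641 [492.5 328.3  34.2 117.2  88.1] z 113.5 plane [-1.00000e-03  1.00000e-03  1.13478e+02]
side rim 246 [542.  -27.9  20.2 110.4  81.6] 60.2
```

Call:
carry_out:
  rows:
    - [1, 0.7, -5, 0, -0.01]
    - [1, 2, -15, 0, -0.02]
    - [1, 4.5, -33, 5, -0.04]
    - [1, 8, -57, 5, -0.06]
    - [1, 12, -85, 5, -0.08]
    - [1, 16, -114, 5, -0.1]
    - [1, 20, -144, 5, -0.12]
    - [1, 24.5, -175, 5, -0.14]

```text
time: 18.2
tcp_pos: [517.1, 151.5, 123.0]
eef_rot: [[0.896, 0.444, 0.0], [0.444, -0.896, -0.0], [0.0, 0.0, -1.0]]
contact_force: [0.6, 0.3, -2.6]
grip_width: 0.172
finger_force: 58.6
```

Call:
carry_out:
  rows:
    - [1, 4.5, -31, 0, -0.02]
    - [1, 9, -62, 0, -0.04]
    - [1, 13, -92, 0, -0.06]
    - [1, 17, -120, 0, -0.08]
    - [1, 20.5, -146, 0, -0.1]
    - [1, 23.5, -166, 0, -0.11]
    - [1, 25, -178, 0, -0.11]
    - [1, 25.5, -181.5, 0, -0.11]

```text
time: 19.2
tcp_pos: [542.5, -28.5, 122.8]
eef_rot: [[0.939, 0.344, -0.0], [0.344, -0.939, 0.0], [-0.0, -0.0, -1.0]]
contact_force: [0.4, 0.4, -2.9]
grip_width: 0.176
finger_force: 58.6
```

Call:
carry_out:
  rows:
    - [1, 0, 0, -3, 0]
    - [1, 0, 0, -9, 0]
    - [1, 0, 0, -17, 0]
    - [1, 0, 0, -23, 0]
    - [1, 0, 0, -26, 0]
    - [1, 0, 0, -26, 0]
    - [1, 0, 0, -26, 0]

```text
time: 20.08
tcp_pos: [542.7, -28.0, 97.0]
eef_rot: [[0.939, 0.345, 0.0], [0.345, -0.939, -0.0], [0.0, 0.0, -1.0]]
contact_force: [0.2, -1.2, -2.4]
grip_width: 0.178
finger_force: 58.6
```

```bash
python3 two.py; python3 - <<'E'
from h import *
d,W=cloud("wrist"); save("k.png",d["img"])
E
```

```text
20.075 [542.7 -28.   97. ] -69.85 [ 0.2 -1.2 -2.4]
scene cover 927 [543.  -29.7  21.8 118.   88.6] z 90.9 plane [-3.0000e-03  1.0000e-03  9.0934e+01]
scene rim 78 [563.6 -48.6  48.2 127.   59.9] 59.3
side cover 947 [541.9 -27.9  19.8 117.   89.6] z 91.8 plane [ 1.000e-03 -3.000e-03  9.175e+01]
side rim 138 [542.4 -30.5  19.  109.4  77.1] 60.4
```

View pics/k.png

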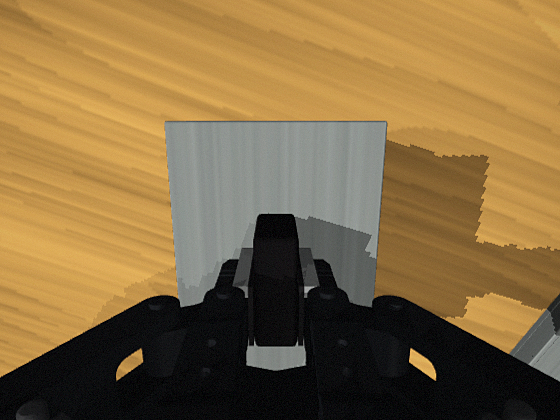

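In both cameras the held cover (wrist view 165–387, 122–300) is aligned with the dish to under 1 mm, and it is level. I'll lower it.

Call:
carry_out:
  rows:
    - [1, 0, 0, -5, 0]
    - [1, 0, 0, -10, 0]
    - [1, 0, 0, -14, 0]
    - [1, 0, 0, -17, 0]
    - [1, 0, 0, -19.5, 0]
    - [1, 0, 0, -22, 0]
    - [1, 0, 0, -24, 0]
    - [1, 0, 0, -24, 0]

```text
time: 21.22
tcp_pos: [542.5, -28.0, 72.7]
eef_rot: [[0.939, 0.345, -0.0], [0.345, -0.939, 0.0], [-0.0, -0.0, -1.0]]
contact_force: [-0.4, 0.1, -1.9]
grip_width: 0.174
finger_force: 58.6
```

Call:
carry_out:
  rows:
    - [1, 0, 0, -0.7, 0]
    - [1, 0, 0, -1.4, 0]
    - [1, 0, 0, -2, 0]
    - [1, 0, 0, -2.4, 0]
    - [1, 0, 0, -2.4, 0]

```text
time: 21.85
tcp_pos: [542.6, -28.0, 70.4]
eef_rot: [[0.939, 0.345, -0.0], [0.345, -0.939, 0.0], [-0.0, -0.0, -1.0]]
contact_force: [-0.0, -0.0, -2.4]
grip_width: 0.175
finger_force: 58.6
```

Call:
carry_out:
  rows:
    - [1, 0, 0, -0.4, 0]
    - [1, 0, 0, -0.8, 0]
    - [1, 0, 0, -0.8, 0]

```text
time: 22.22
tcp_pos: [542.6, -28.0, 70.1]
eef_rot: [[0.939, 0.345, 0.0], [0.345, -0.939, -0.0], [0.0, 0.0, -1.0]]
contact_force: [-3.3, -0.2, 6.3]
grip_width: 0.178
finger_force: 59.9
```

Call:
carry_out:
  rows:
    - [1, 0, 0, -0.4, 0]
    - [1, 0, 0, -0.7, 0]
    - [1, 0, 0, -0.7, 0]

```text
time: 22.6
tcp_pos: [542.6, -28.0, 70.1]
eef_rot: [[0.939, 0.345, 0.0], [0.345, -0.939, -0.0], [0.0, 0.0, -1.0]]
contact_force: [-7.6, 1.5, 15.1]
grip_width: 0.174
finger_force: 61.2
```

The cover is seated at the expected height. I'll relieve the load and release.

Call:
carry_out:
  rows:
    - [1, 0, 0, 1, 0]
    - [1, 0, 0, 1, 0]
    - [0.55, 0, 0, 1, 0]
    - [0.4, 0, 0, 1, 0]
    - [0.2, 0, 0, 1, 0]
    - [0, 0, 0, 1, 0]
    - [0, 0, 0, 1, 0]
    - [0, 0, 0, 1, 0]

```text
time: 23.6
tcp_pos: [542.6, -28.0, 69.9]
eef_rot: [[0.939, 0.345, -0.0], [0.345, -0.939, 0.0], [-0.0, -0.0, -1.0]]
contact_force: [0.3, 1.1, -0.2]
grip_width: 0.5
finger_force: 0.0
```

Call:
carry_out:
  rows:
    - [0, 0, 0, 4, 0]
    - [0, 0, 0, 12, 0]
    - [0, 0, 0, 28, 0]
    - [0, 0, 0, 55, 0]
    - [0, 0, 0, 90, 0]
    - [0, 0, 0, 130, 0]
    - [0, 0, 0, 150, 0]
    - [0, 0, 0, 150, 0]

```text
time: 24.6
tcp_pos: [543.2, -28.0, 222.1]
eef_rot: [[0.939, 0.345, 0.004], [0.345, -0.939, -0.001], [0.003, 0.002, -1.0]]
contact_force: [-0.6, -0.1, -0.6]
grip_width: 0.501
finger_force: 0.0
```

```bash
sed -i 's/zt=T\[2\]-18+12/zt=64/' two.py; python3 two.py; python3 cov.py | grep rack; python3 - <<'E'
from h import *
a=robot.get_image("scene")["img"]; b=robot.get_image("side")["img"]
save("z.png",np.hstack([a[120:400,80:440],b[120:400,200:560]]),1.1)
E
```

```text
24.6 [543.2 -28.  222.1] -69.84 [-0.6 -0.1 -0.6]
scene cover 1025 [542.6 -29.1  21.  118.3  88.9] z 64.1 plane [ 1.0000e-03 -2.0000e-03  6.4107e+01]
scene rim 286 [542.  -28.4  19.2 117.3  91.1] 62.0
side cover 1157 [542.8 -27.8  20.8 118.5  88.7] z 65.1 plane [ 1.0000e-03 -3.0000e-03  6.4991e+01]
side rim 99 [543.4 -26.8  19.8 120.5  89.3] 62.5
scene rack 66.24587823276552 ((461.0860595703125, -297.8599548339844), (84.28549194335938, 52.31491470336914), 80.582763671875)
  return _methods._mean(a, axis=axis, dtype=dtype,
  ret = ret.dtype.type(ret / rcount)
Traceback (most recent call last):
  File "cov.py", line 17, in <module>
    x=np.percentile(X,[1,99]); y=np.percentile(Y,[1,99]); A=np.ptp(x)*np.ptp(y)
IndexError: index -1 is out of bounds for axis 0 with size 0
```

View pics/z.png

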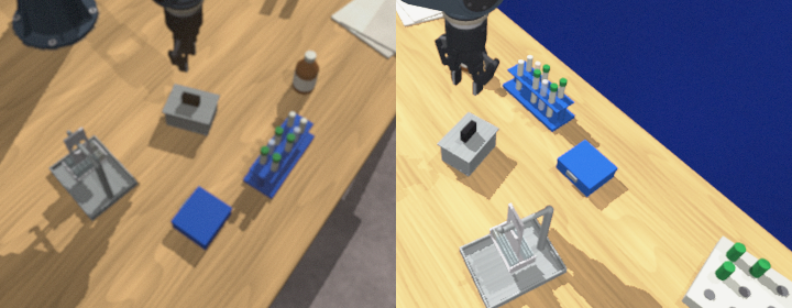

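The cover sits level on the dish ((190, 108) left, (468, 145) right) with its plate top at 64 mm, as expected when seated. The rack hangs on the peg ((85, 160) left, (515, 240) right), and the bottle, box and tube rack are where they were. I'll hand in.

```bash
python3 -c "
from plant import robot
print(robot.job_done())"
```

```text
the job is handed in; nothing more can be done
None
```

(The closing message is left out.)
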